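Key and sprocket onto a gearbox shaft

TASK

Fit the larger of the two loose keys into the slot in the gearbox's sloping output shaft and let it go lying fully home in the slot, then slide the chain sprocket on, plate side first and boss outward, with its keyway over the key, until it is fully home against the shaft's shoulder, and let go. Do not force it: if the sprocket stops at the end of the key, turn it until the keyway finds the key. Leave the other things on the bench where they are.

Things in the scene. Friction and masses are not known exactly. Their poses are not given: they have to be found in the camera images.
- gearbox: Grey worm gearbox, 165 mm wide, in a blue tilting repair stand fixed to the bench (base plate 240 x 250 mm, side plates up to 165 mm high). Origin: centre of the stand's underside. Its steel output shaft leans 42 degrees from vertical toward the gearbox's own -x (roughly toward the robot); the shaft's shoulder lies at (-60, 0, 195) mm in this frame.
- bearing_cap: Round cap on the gearbox from which the output shaft comes. Origin: on the shaft's axis, level with the shoulder (collar, diameter 58 mm) that the sprocket comes home against. z: along the shaft, outward and up; x: square to it in the shaft's upright plane, pointing up and away from the robot; y = z cross x. Fixed: it does not show how the shaft is turned.
- key_level (a point): Point on the shaft's axis 34.5 mm from the shoulder, level with the middle of the key slot. Slot: 13.4 mm wide, 63 mm long, both ends closed, flat floor 16 mm from the axis (about 5 mm deep at its side walls). It lies up to 0.3 rad either way round the axis from the cap's x, a different way each time: to be seen, or felt for with the key. The worm holds the shaft fast up to 8 N m.
- shaft_end (a point): Centre of the shaft's free end, 87 mm from the shoulder, axes as the cap's. Shaft: steel, 44 mm in diameter, 4 mm chamfer at this end, plain round for the last 21 mm, beyond the slot.
- key: Key for that slot: plain steel bar, 12 x 12 x 60 mm, 0.07 kg, the larger of the two keys on the bench. Origin at its middle (6 mm above the bench when lying); x along its length; its four long sides are alike. Home in the slot its middle is 22 mm from the shaft's axis, within 1.5 mm of key_level along it, and half its height stands proud.
- sprocket: Steel chain sprocket lying flat, boss up, about 0.8 kg. Toothed plate at the bottom, 104 mm over the teeth, 9 mm thick; round boss above it, diameter 68 mm, up to 36 mm above the underside. Origin: centre of the bore at the underside; z through the bore to the boss end. It is fitted plate first; when home its origin meets bearing_cap's.
- keyway (a point): Middle of the keyway in the sprocket's bore, 25 mm from the bore axis on the sprocket's own +x side, 18 mm above the underside, axes as sprocket. Keyway 13.4 mm wide, out to 29 mm from the axis, open at both ends. The bore is 45.4 mm in diameter.
- small_key: small square key, 8 x 8 x 38 mm, bare steel, too small for this slot; a bystander. Origin: centre of its underside, x along its length.
- collar: plain steel ring, outside 66 mm, hole 46 mm, 18 mm high, lying flat; a bystander. Origin: centre of its underside.
- bearing: ball bearing ring, outside 72 mm, hole 34 mm, 20 mm high, lying flat; a bystander. Origin: centre of its underside.
- wrench: combination wrench, 190 mm long, lying flat; a bystander. Origin: middle of its underside, handle to its -x.
- hammer: hammer, 280 mm long, lying flat; a bystander. Origin: middle of its underside, handle to its -x.
- oil: grey oil bottle, diameter 68 mm, 200 mm tall, upright; a bystander. Origin: centre of its underside.
- grease: blue grease tin, diameter 80 mm, 85 mm tall, upright; a bystander. Origin: centre of its underside.
- socket: dark steel impact socket standing on end, diameter 38 mm, 60 mm tall; a bystander. Origin: centre of its underside.

How it is judged (in metres and radians):
On the way:
1. the key lies fully home in the shaft's slot, released (distance between key and key_level below 0.0245 m and z of key in the frame of bearing_cap between 0.0315 and 0.0375 m and angle between the x axis of key and the z axis of bearing_cap, either way round below 0.05 rad and contact force between the fingers and key below 0.3 N), for 0.3 s.
At the end, for the whole second after the job is handed in: The key lies in the slot (its middle under 24.5 mm from the axis, within 3 mm of key_level along it, 0.05 rad of parallel). The sprocket is on the shaft, boss outward, keyway over the key, underside within 3 mm of the shoulder, centred within 2 mm, square within 0.05 rad, at rest (distance between key and key_level below 0.0245 m and z of key in the frame of bearing_cap between 0.0315 and 0.0375 m and angle between the x axis of key and the z axis of bearing_cap, either way round below 0.05 rad and z of sprocket in the frame of bearing_cap between -0.003 and 0.003 m and x of sprocket in the frame of bearing_cap between -0.002 and 0.002 m and y of sprocket in the frame of bearing_cap between -0.002 and 0.002 m and angle between the z axis of sprocket and the z axis of bearing_cap, either way round below 0.05 rad and y of key in the frame of sprocket between -0.003 and 0.003 m and x of key in the frame of sprocket above 0.018 m and linear speed of sprocket below 0.01 m/s); the robot touches nothing.
It fails at once if a bystander is moved more than 30 mm (distance of any of small_key, collar, bearing, wrench, hammer, oil, grease, socket from where it was at the start of the episode above 0.03 m).
It fails at once if the sprocket is forced against the key with more than 60 N (contact force between sprocket and key above 60 N).
It also fails if it takes over 72 s, if anything falls off the work surface, if the arm or the gripper's body presses on something with over 40 N, if the wrist force passes 120 N, or if a joint passes its speed limit or range.

ROBOT

A 6-joint arm with a two-finger parallel gripper is mounted at the origin on the work surface. World frame = base frame: x ahead of the robot, y to its left, z up, the work surface at z = 0. Lengths are in m, angles in degrees, forces in N, time in s.
With the tool pointing down it reaches from about 0.375 to 0.75 m from the base axis. Payload 9 kg.
Tool frame: the origin (TCP) lies midway between the tips of the shut fingers; the grasp point (between the pads) lies 19 mm behind it (robot.hold_point_z is the distance from the TCP to the grasp point, in m); z points along the fingers, y is the line along which they close (so a half turn about z gives the same grasp; the last joint's range is limited). The gripper opens to 85 mm and grips with 20 to 120 N. Pads are 22 mm wide; open, the fingers measure 114 mm over their backs; the gripper's body (76 mm by 85 mm) begins 54 mm behind the grasp point. The pads swing forward as they close: fully open they stand 13 mm farther back than shut.
Start: joints at [-86.729, 5.964, 5.575, 89.605, 0, 77.527], TCP at [0.163, -0.578, 0.231] pointing down, gripper open.
Joint ranges: [-171.21, 171.21], [-48.23, 106.86], [-62.78, 66.21], [-105.2, 120.99], [-86.42, 89.51], [-180, 180]. Speed limits (degrees/s): [127.2, 127.2, 147.25, 180, 180, 180].

INTERFACE

Orientations are given as [roll, pitch, yaw] about the fixed x, y, z axes, in that order (R = Rz(yaw) Ry(pitch) Rx(roll)).
In Python, from plant import robot, fingers, grab_frame, get_calibration, cut_out, mark_of gives the robot as it stands. Calls block until the motion is done:
- robot.move_pose(position, orientation): joint-space move of the TCP to a pose.
- robot.line_to(position, vel=0.15, rotation=None, guard=None): straight line of the TCP; rotation=None keeps the orientation; vel is the mean speed in m/s. With guard (N) it stops when the force on the tool has changed by that much, and returns True; else False.
- robot.goto_joints(angles): joint-space move.
- fingers.set_gripper(opening): finger opening in m; the grip force is fixed at half the most; returns when the fingers have stopped.
- robot.pause(seconds).
- robot.ik(position, orientation): joint angles nearest the present ones, or None.
- grab_frame(name): name is "scene" or "top"; returns the picture (400x640x3 uint8, blue, green, red); there is no depth.
- get_calibration(name): a dict with "vertical_fov" (degrees; the focal length in pixels is half the picture's height over the tangent of half this angle, whatever the lens; pixels are square), "cx", "cy" (the principal point, pixels), "rvec" (rotation vector, rad) and "tvec" (3), from world to camera coordinates, as OpenCV has them. Camera axes: x right, y down, z forward; pixel columns grow to the right and rows downward; lengths in m; the calibration is good to about 2 mm. A picture is of the moment at which its call begins. get_calibration takes no time and is no camera call.
A pose or a line that the arm cannot do raises robot.IKError and nothing moves.
- robot.job_done(): hands the job in; it is judged then, once.
Trained networks look in the newest picture that a camera, given by its name, has taken for a name from the list of things; names that differ only in an ending like _2 or _b are one class to them, and where a whole thing is asked for, a point or a joint stands for the part that bears it (a point fixed in the world has none). Each returns a list of dicts, best first, with "confidence" (0 to 1); they miss things now and then, are a little off and sometimes report something else, mostly with a low value. They report only what shows in the picture. A call takes as long as a camera call.
- cut_out(camera, target): "pixels" (400x640 bool, what is visible of it) and "uv" ([column, row] in pixels, amid what is visible of it).
- mark_of(camera, target): "uv" ([column, row] in pixels: a listed point, or the origin of a listed thing).
Readings, each from a call of its own:
- robot.get_time(): time.
- robot.get_q(): joint angles.
- robot.get_qvel(): joint speeds.
- robot.get_joint_torque(): joint torques, N m.
- robot.get_tool_pos(): TCP position.
- robot.get_tcp_rot(): TCP orientation.
- robot.get_ft_force(): force on the tool from outside, world axes, zero at the start.
- robot.get_torque(): the same for the moment, N m.
- robot.get_gripper_width(): finger opening in m.
- robot.get_gripper_force(): force on a finger pad.
Only numpy, scipy, OpenCV 4.12 (cv2) and the standard library are available. Lean on these libraries where they do the work, as an engineer would, in place of code of your own. Each camera call takes 0.05 s, during which the arm holds its last target. There are 200 camera calls.

## Working session

There is one attempt and no reset: what is moved stays moved. The work goes in short steps, each a Python script; the robot and the scene stay as the last script left them, time stands still between calls to the robot, and variables do not carry over. Pictures are saved under pics/ and viewed, at most 10 in all, crops included, and the job is handed in when it is done.

```bash
ls; mkdir -p pics
cat > h.py <<'E'
import numpy as np, cv2
from scipy.spatial.transform import Rotation as R
from plant import robot, fingers, grab_frame, get_calibration, cut_out, mark_of
def cam(n):
    c=get_calibration(n); f=200/np.tan(np.radians(c["vertical_fov"])/2)
    K=np.array([[f,0,c["cx"]],[0,f,c["cy"]],[0,0,1.]])
    return K,np.array(c["rvec"],float).ravel(),np.array(c["tvec"],float).ravel()
def ray(n,uv):
    K,r,t=cam(n); Rm=cv2.Rodrigues(r)[0]
    d=Rm.T@np.linalg.inv(K)@np.array([uv[0],uv[1],1.]); return -Rm.T@t,d/np.linalg.norm(d)
def onz(n,uv,z):
    o,d=ray(n,uv); return o+d*(z-o[2])/d[2]
def proj(n,P):
    K,r,t=cam(n); return cv2.projectPoints(np.atleast_2d(np.array(P,float)),r,t,K,None)[0].reshape(-1,2)
def tri(uv1,uv2,n1="scene",n2="top"):
    o1,d1=ray(n1,uv1);o2,d2=ray(n2,uv2)
    A=np.stack([d1,-d2],1); s=np.linalg.lstsq(A,o2-o1,rcond=None)[0]
    a,b=o1+s[0]*d1,o2+s[1]*d2; return (a+b)/2,np.linalg.norm(a-b)
E
python3 - <<'E'
from h import *
np.set_printoptions(precision=4,suppress=True)
for n in("scene","top"):
    im=grab_frame(n); cv2.imwrite(f"pics/{n}0.png",im)
    print(n,get_calibration(n))
    for t in ["gearbox","bearing_cap","key_level","shaft_end","key","sprocket","keyway","small_key"]:
        print(t,[(np.round(m["uv"],1),round(m["confidence"],2)) for m in mark_of(n,t)][:3])
E
```

```text
pics
plant.py
scene {'vertical_fov': 57.967845122085535, 'cx': 318.9650175836597, 'cy': 200.49076772812293, 'rvec': array([ 1.635 ,  2.121 , -0.6557]), 'tvec': array([ 0.123 , -0.3024,  1.6353])}
gearbox [(array([294.3, 255.5]), 0.62)]
bearing_cap [(array([299.6, 212.3]), 0.79), (array([229.1, 216.7]), 0.4)]
key_level [(array([302.9, 200. ]), 0.57), (array([314.1, 199. ]), 0.36)]
shaft_end []
key [(array([247.7, 190.9]), 0.63)]
sprocket [(array([396.8, 211.8]), 0.77)]
keyway [(array([407.2, 213. ]), 0.89), (array([208. , 188.3]), 0.16)]
small_key [(array([421.7, 247.4]), 0.56)]
top {'vertical_fov': 45.2367920324658, 'cx': 316.5223190412016, 'cy': 195.04622171235278, 'rvec': array([ 2.1711, -2.1617,  0.1171]), 'tvec': array([0.0032, 0.56  , 1.5532])}
gearbox []
bearing_cap [(array([331.3, 178.8]), 0.96), (array([219.9, 158.1]), 0.29)]
key_level [(array([333.2, 191.5]), 0.72)]
shaft_end [(array([330., 194.]), 0.98)]
key [(array([413.4, 237.4]), 0.45)]
sprocket [(array([234.9, 251.7]), 0.65)]
keyway [(array([225.9, 255.4]), 0.57)]
small_key []
```

View pics/scene0.png

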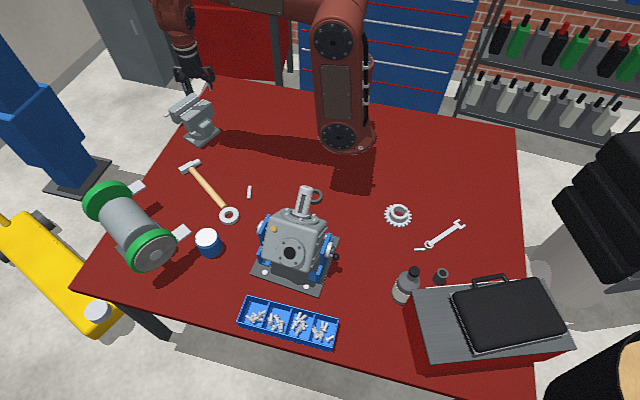

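View pics/top0.png

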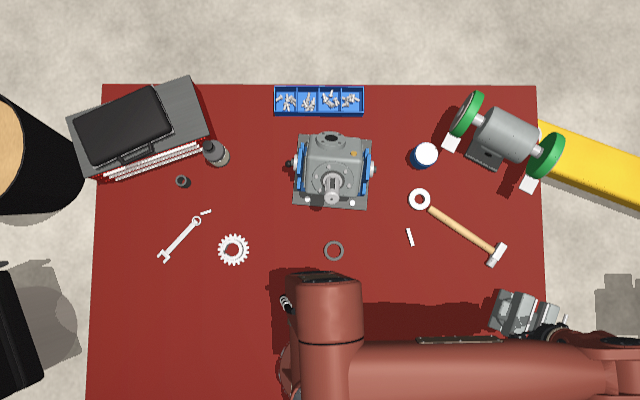

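Run:
```python
from h import *
np.set_printoptions(precision=4,suppress=True)
print("key",onz("scene",(247.7,190.9),.006),onz("top",(413.4,237.4),.006))
print("spr",onz("scene",(396.8,211.8),0),onz("top",(234.9,251.7),0))
print("kw",onz("scene",(407.2,213),.018),onz("top",(225.9,255.4),.018))
print("cap",tri((299.6,212.3),(331.3,178.8)))
print("kl",tri((302.9,200),(333.2,191.5)))
for n in("scene","top"):
    for t in ["key","gearbox","sprocket","small_key"]:
        for m in cut_out(n,t)[:2]:
            P=np.argwhere(m["pixels"])[:,::-1].astype(np.float32)
            print(n,t,round(m["confidence"],2),len(P),m["uv"],cv2.minAreaRect(P))
```

```text
key [ 0.4229 -0.3105  0.006 ] [ 0.4227 -0.3164  0.006 ]
spr [0.3633 0.2772 0.    ] [0.3729 0.2757 0.    ]
kw [0.3712 0.3144 0.018 ] [0.361  0.3019 0.018 ]
cap (array([ 0.59  , -0.0397,  0.2045]), np.float64(0.004301406690614169))
kl (array([ 0.5503, -0.0425,  0.217 ]), np.float64(0.0006508802232619775))
scene gearbox 0.97 5808 [294.7, 247.4] ((298.3057861328125, 237.6631317138672), (88.0226821899414, 102.55817413330078), 21.370620727539062)
scene sprocket 0.56 468 [400.1, 215.0] ((397.0, 215.5), (23.0, 26.0), 90.0)
top gearbox 0.89 5623 [333.5, 169.4] ((330.79736328125, 169.90447998046875), (90.47774505615234, 76.21009826660156), 3.990912914276123)
top sprocket 0.67 537 [242.0, 251.3] ((233.0, 249.5), (29.0, 28.0), 90.0)
```

The scene picture shows the key at about (249,192), the small key at (420,248), the sprocket at (398,214) and the shaft at (305,198). In the top picture the key is at (410,237), the sprocket at (233,250), the shaft at (331,190) and the collar at (334,251). Next I'll measure these more finely.

Run:
```python
from h import *
np.set_printoptions(precision=4,suppress=True)
s=cv2.imread("pics/scene0.png");t=cv2.imread("pics/top0.png")
def crop(im,u,v,w=40,h=30,k=10): return cv2.resize(im[v-h//2:v+h//2,u-w//2:u+w//2],None,fx=k,fy=k,interpolation=cv2.INTER_CUBIC)
cv2.imwrite("pics/m1.png",np.vstack([np.hstack([crop(t,332,188),crop(s,305,200)]),np.hstack([crop(t,233,250),crop(s,398,214)])]))
def blob(im,u,v,n,z,r=14):
    c=im[v-r:v+r,u-r:u+r].astype(float); w=np.clip(c[...,1]-90,0,120)  # green: red bench is low
    _,lab,st,ce=cv2.connectedComponentsWithStats((w>20).astype(np.uint8))
    k=lab[r,r] or 1+np.argmax(st[1:,4]); m=cv2.dilate((lab==k).astype(np.uint8),np.ones((3,3)));w=w*m
    y,x=np.mgrid[v-r:v+r,u-r:u+r]; P=np.stack([x,y],-1)[w>0]; W=w[w>0]
    Q=np.array([onz(n,p,z)[:2] for p in P]); mu=np.average(Q,axis=0,weights=W)
    C=np.cov(Q.T,aweights=W); e,V=np.linalg.eigh(C)
    print(n,"center",mu,"ang",np.degrees(np.arctan2(V[1,1],V[0,1]))%180,"len",np.sqrt(12*e),len(P))
blob(s,249,192,"scene",.009);blob(t,410,237,"top",.012)
blob(s,398,214,"scene",.02,20);blob(t,233,250,"top",.009,20)
```

```text
scene center [ 0.4268 -0.3046] ang 16.68643322574553 len [0.0143 0.0594] 53
top center [ 0.4251 -0.3039] ang 15.9922523368204 len [0.0121 0.0621] 74
scene center [0.3912 0.2784] ang 52.34970192487131 len [0.0957 0.0966] 440
top center [0.3813 0.2798] ang 6.398525402848264 len [0.0941 0.0959] 630
```

View pics/m1.png

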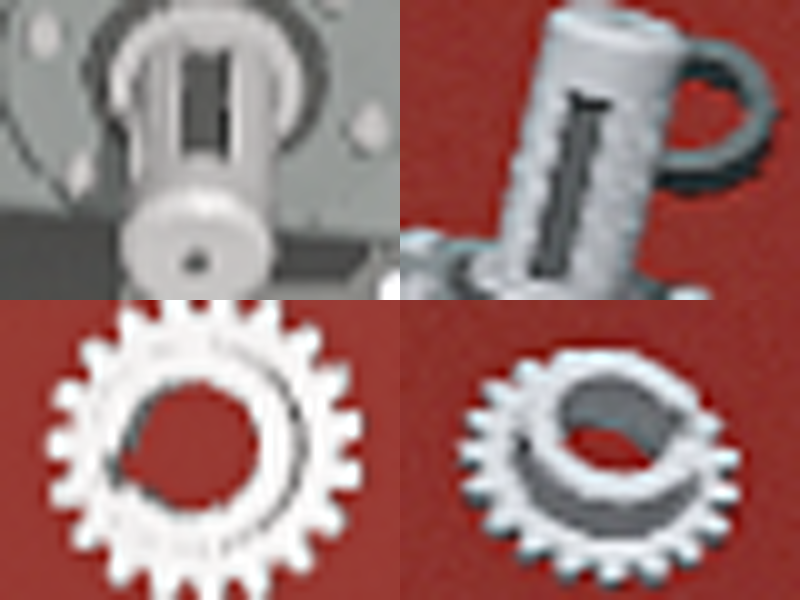

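The montage shows the slot in both views. In the top view it runs from about (330,178) to (335,189), with the hole in the shaft's end face at (331.2,198.7). The keyway opens toward the lower left in the top view and toward the right in the scene view. Next I'll fit the geometric models to these points.

```bash
cat > fit.py <<'E'
from h import *
from scipy.optimize import least_squares
np.set_printoptions(precision=4,suppress=True)
T=lambda x,y,ox=312,oy=173:np.array([ox+x/10-.45,oy+y/10-.45])
S=lambda x,y:np.array([285+(x-400)/10-.45,185+y/10-.45])
th=np.radians(42)
def shaft(p):
    Z=R.from_euler("z",p[2]); o=np.array([p[0],p[1],0])+Z.apply([-.06,0,.195])
    M=np.stack([Z.apply([np.cos(th),0,np.sin(th)]),Z.apply([0,1,0]),Z.apply([-np.sin(th),0,np.cos(th)])],1)
    return o,M
sil=[("top",T(121,250)),("top",T(276,240)),("top",T(138,130)),("top",T(270,130)),
 ("scene",S(548,30)),("scene",S(500,235)),("scene",S(684,60)),("scene",S(640,250))]
pts=[("top",T(197,262),(0,0,.087)),
 ("top",T(182,52),(-1,.003)),("top",T(230,52),(1,.003)),("top",T(182,160),(-1,.066)),("top",T(230,160),(1,.066)),
 ("scene",S(569,92),(1,.066)),("scene",S(610,102),(-1,.066)),("scene",S(530,278),(1,.003)),("scene",S(563,282),(-1,.003))]
def res(p,full=False):
    o,M=shaft(p);r=[]
    off={"top":p[4:6],"scene":p[6:8]}
    for n,uv in sil:
        c,d=ray(n,uv-off[n]); nn=np.cross(d,M[:,2]);nn/=np.linalg.norm(nn)
        r.append((abs((o-c)@nn)-.022)*350)
    for n,uv,q in pts:
        if len(q)==2:
            s,z=q; best=None
            L=R.from_euler("z",p[3]).apply([.02095,-s*.0067,z]) if n=="x" else None
            L=R.from_euler("z",p[3]).apply([.02095,(s if True else -s)*.0067*SG,z])
        else: L=np.array(q)
        r+=list(proj(n,o+M@L)[0]+off[n]-uv)
    return np.array(r+list(np.array(p[4:8])*.8))
if __name__=="__main__":
    for SG in(1,-1):
        f=least_squares(res,[.65,-.04,0,0,0,0,0,0],loss="soft_l1")
        print(SG,f.cost,f.x); print(f.fun.round(2))
        if SG==-1: o,M=shaft(f.x);print("cap",o,"axis",M[:,2],"end",o+.087*M[:,2],"kl",o+.0345*M[:,2])
    # sprocket: boss rim/outline points; keyway notch
    A=lambda x,y:T(x,y-300,213,235); B=lambda x,y:np.array([378+(x-400)/10-.45,199+(y-300)/10-.45])
    tp=A(192,445); print("bore ctr top z=0..36",onz("top",tp,0),onz("top",tp,.036))
    print("notch top (z.036)",onz("top",A(120,470),.036))
    print("bore rim scene ctr z=.036",onz("scene",B(622,431),.036),"notch",onz("scene",B(688,424),.036))
E
python3 fit.py
```

```text
Traceback (most recent call last):
  File "fit.py", line 32, in <module>
    f=least_squares(res,[.65,-.04,0,0,0,0,0,0],loss="soft_l1")
  File "fit.py", line 20, in res
    c,d=ray(n,uv-off[n]); nn=np.cross(d,M[:,2]);nn/=np.linalg.norm(nn)
        ~~~^^^^^^^^^^^^^
  File "h.py", line 9, in ray
    K,r,t=cam(n); Rm=cv2.Rodrigues(r)[0]
          ~~~^^^
  File "h.py", line 5, in cam
    c=get_calibration(n); f=200/np.tan(np.radians(c["vertical_fov"])/2)
ValueError: time passes only in moves, steps and waits
```

```bash
sed -i 's/^def cam(n):/import functools\n@functools.lru_cache\ndef cam(n):/' h.py; python3 fit.py
```

```text
1 30.126617875575455 [ 0.6438 -0.0425 -0.055  -0.4492  0.0029  0.3499 -0.0757  0.4388]
[-0.11  0.02 -1.28 -0.61 -0.08  0.44 -0.02 -0.24  0.06  0.04  7.44  0.09
 -1.33 -1.8   7.35  1.64 -1.57 -0.3   1.08  0.47 -6.21 -1.84  0.88  0.98
 -5.53 -0.84  0.    0.28 -0.06  0.35]
-1 2.806174787124257 [ 0.6421 -0.0442 -0.0677  0.0087 -0.0563  0.3324 -0.0996  0.3088]
[-0.06 -0.03 -1.06 -0.82 -0.16  0.16  0.08  0.04  0.06  0.59  0.38 -1.23
  0.14 -0.93 -0.17  0.28 -0.23  0.59  0.04 -0.46  0.03 -0.33 -0.29 -0.02
  0.43  0.73 -0.05  0.27 -0.08  0.25]
cap [ 0.5823 -0.0401  0.195 ] axis [-0.6676  0.0453  0.7431] end [ 0.5242 -0.0362  0.2597] kl [ 0.5592 -0.0385  0.2206]
bore ctr top z=0..36 [0.3816 0.2863 0.    ] [0.3818 0.28   0.036 ]
notch top (z.036) [0.3737 0.3032 0.036 ]
bore rim scene ctr z=.036 [0.3853 0.2842 0.036 ] notch [0.3756 0.3078 0.036 ]
```

```bash
cat >> h.py <<'E'
th=np.radians(42)
def shaft(p):
    Z=R.from_euler("z",p[2]); o=np.array([p[0],p[1],0])+Z.apply([-.06,0,.195])
    M=np.stack([Z.apply([np.cos(th),0,np.sin(th)]),Z.apply([0,1,0]),Z.apply([-np.sin(th),0,np.cos(th)])],1)
    return o,M
def rpy(zdir,ydir):
    z=zdir/np.linalg.norm(zdir); y=ydir-(ydir@z)*z; y/=np.linalg.norm(y)
    return R.from_matrix(np.stack([np.cross(y,z),y,z],1)).as_euler("xyz",degrees=True)
E
python3 - <<'E'
from h import *
np.set_printoptions(precision=3,suppress=True)
o,M=shaft([.6421,-.0442,-.0677]); X,Y,Z=M.T
print(robot.get_time(),robot.get_q())
for tilt in (0,8,16):
  t=np.radians(tilt); d=-X*np.cos(t)-Z*np.sin(t)
  for s in(1,-1):
    for p,l in((o+.034*Z+.022*X,"key"),(o+.034*Z+.09*X,"above"),(o+.076*Z+.045*Y,"side"),(o+.02*Z+.045*Y,"side2")):
      print(tilt,s,l,robot.ik(p,rpy(d,s*Y)))
for s in range(0,360,45):
  yd=np.cos(np.radians(s))*X+np.sin(np.radians(s))*Y
  print("spr",s,robot.ik(o+.019*Z,rpy(-Z,yd)),robot.ik(o+.2*Z,rpy(-Z,yd)))
a=np.radians(16.3)
for s in(0,90,180,270): print("key",s,robot.ik([.426,-.304,.006],rpy(np.array([0,0,-1.]),np.array([np.cos(a+np.radians(s)),np.sin(a+np.radians(s)),0]))))
print(robot.get_time())
E
```

```text
1.3 [-86.728   5.964   5.573  89.604   0.     77.528]
0 1 key None
0 1 above None
0 1 side None
0 1 side2 None
0 -1 key None
0 -1 above None
0 -1 side None
0 -1 side2 None
8 1 key None
8 1 above None
8 1 side None
8 1 side2 None
8 -1 key None
8 -1 above None
8 -1 side None
8 -1 side2 None
16 1 key None
16 1 above None
16 1 side None
16 1 side2 None
16 -1 key None
16 -1 above None
16 -1 side None
16 -1 side2 None
spr 0 None None
spr 45 None None
spr 90 None None
spr 135 None None
spr 180 None None
spr 225 None None
spr 270 None None
spr 315 None None
key 0 [-49.85   -2.267 -26.576  65.692   0.     23.85 ]
key 90 [-49.85   -2.267 -26.576  65.692   0.    -66.15 ]
key 180 [ -49.85    -2.267  -26.576   65.692    0.    -156.15 ]
key 270 [-49.85   -2.267 -26.576  65.692   0.    113.85 ]
1.3
```

Run:
```python
from h import *
np.set_printoptions(precision=1,suppress=True)
o,M=shaft([.6421,-.0442,-.0677]); X,Y,Z=M.T
D=lambda v:np.radians(v)
A=lambda q:None if q is None else np.array(q)
def td(a):return -X*np.cos(D(a))-Z*np.sin(D(a))
for a in(18,20,22,24,26,28):
  print("key tilt",a,*[A(robot.ik(o+.0345*Z+r*X+y*Y+(z-.0345)*Z,rpy(td(a),Y))) is not None for r,y,z in((.02,0,.0345),(.05,0,.0345),(.1,0,.0345),(0,.05,.02),(0,-.05,.08),(.1,.05,.08))], A(robot.ik(o+.0345*Z+.022*X,rpy(td(a),Y))))
k=np.array([.4258,-.304,.007]); u=np.array([np.cos(D(16.3)),np.sin(D(16.3)),0])
zz=np.array([0,0,1.])
for s in(1,-1):
  for c in (1,-1):
    # cap: X->zz, Z->s*u, Y=ZxX
    print("bench key",s,c,A(robot.ik(k,rpy(-zz*np.cos(D(22))-s*u*np.sin(D(22)),c*np.cross(s*u,zz)))))
ks=np.array([.383,.282,0]);kx=np.array([np.cos(D(111)),np.sin(D(111)),0]);ky=np.cross(zz,kx)
for a in(10,14,18,22,26,30):
  for ph in (-20,0,20):
    c,s=np.cos(D(ph)),np.sin(D(ph))
    loc=lambda e1,e2,e3:(-e3*np.cos(D(a))-(c*e1+s*e2)*np.sin(D(a)),-s*e1+c*e2)
    for sg in(1,-1):
      zd,yd=loc(X,Y,Z); f=[A(robot.ik(o+h*Z,rpy(zd,sg*yd))) for h in(.02,.07,.115,.16)]
      zb,yb=loc(kx,ky,zz); b=[A(robot.ik(ks+np.array([0,0,h]),rpy(zb,sg*yb))) for h in(.02,.15)]
      print("spr",a,ph,sg,[q is not None for q in f+b],f[0],b[0])
```

```text
key tilt 18 False False False True False False None
key tilt 20 True False False True True False None
key tilt 22 True False False True True False [-14.5  38.6  41.5 118.5  -4.6  -9.5]
key tilt 24 True True False True True False [-14.6  35.5  37.9 116.   -4.3  -9.8]
key tilt 26 True True False True True False [-14.8  32.4  34.4 113.6  -4.1 -10.1]
key tilt 28 True True False True True False [-14.9  29.5  31.1 111.3  -3.8 -10.4]
bench key 1 1 [-39.4  17.2  -8.2  77.4 -18.  126.3]
bench key 1 -1 [-39.4  17.2  -8.2  77.4 -18.  -53.7]
bench key -1 1 [-63.  -14.3 -39.9  60.2  21.6 -78.5]
bench key -1 -1 [-63.  -14.3 -39.9  60.2  21.6 101.5]
spr 10 -20 1 [True, False, False, False, True, True] [-25.  -43.7 -43.7  60.3  14.5   1.4] [ 26.4  -3.8 -27.   71.1  -9.  -64.2]
spr 10 -20 -1 [True, False, False, False, True, True] [ -25.   -43.7  -43.7   60.3   14.5 -178.6] [ 26.4  -3.8 -27.   71.1  -9.  115.8]
spr 10 0 1 [True, False, False, False, True, True] [-22.4 -43.6 -43.6  59.4   9.7 -15.9] [ 27.   -8.1 -31.   68.1  -9.9 -83.9]
spr 10 0 -1 [True, False, False, False, True, True] [-22.4 -43.6 
[... 3414 characters left out ...]
24.8 -15.1 -18.2  77.8  14.   -3.5] [ 35.8  16.  -10.6  81.6 -24.3 -51.3]
spr 30 -20 -1 [True, True, True, True, True, True] [-24.8 -15.1 -18.2  77.8  14.  176.5] [ 35.8  16.  -10.6  81.6 -24.3 128.7]
spr 30 0 1 [True, True, True, True, True, True] [-18.8 -15.4 -17.9  75.9   3.1 -14.6] [ 38.2   5.7 -21.6  72.4 -28.5 -70.3]
spr 30 0 -1 [True, True, True, True, True, True] [-18.8 -15.4 -17.9  75.9   3.1 165.4] [ 38.2   5.7 -21.6  72.4 -28.5 109.7]
spr 30 20 1 [True, True, True, True, True, True] [-13.  -17.6 -20.5  72.1  -7.6 -26.4] [ 39.   -7.5 -34.5  61.9 -30.  -92.3]
spr 30 20 -1 [True, True, True, True, True, True] [-13.  -17.6 -20.5  72.1  -7.6 153.6] [ 39.   -7.5 -34.5  61.9 -30.   87.7]
```

```bash
cat >> h.py <<'E'
D=np.radians
zz=np.array([0,0,1.])
AK=26.
u0=np.array([np.cos(D(16.3)),np.sin(D(16.3)),0])
E
python3 - <<'E'
from h import *
np.set_printoptions(precision=4,suppress=True)
k=np.array([.426,-.3043,0])
r=rpy(-zz,u0)
fingers.set_gripper(.076)
robot.move_pose(k+[0,0,.06],r); print(robot.get_time(),robot.get_q())
print(robot.line_to(k+[0,0,.0],vel=.1,guard=8),robot.get_tool_pos())
fingers.set_gripper(.05); w=robot.get_gripper_width(); print("len",w,robot.get_gripper_force())
fingers.set_gripper(.075); robot.line_to(k+[0,0,.06])
Z=-u0;Y=np.cross(Z,zz); r=rpy(-zz*np.cos(D(AK))-Z*np.sin(D(AK)),Y)
g=k-.005*Z
fingers.set_gripper(.045)
robot.move_pose(g+[0,0,.05],r)
print(robot.line_to(g+[0,0,.0095],vel=.06,guard=8),robot.get_tool_pos())
fingers.set_gripper(.005); print("w",robot.get_gripper_width(),robot.get_gripper_force())
robot.line_to(g+[0,0,.15]); print(robot.get_gripper_width(),robot.get_time(),robot.get_q())
im=grab_frame("scene");uv=proj("scene",g+[0,0,.15])[0].astype(int);c=im[uv[1]-25:uv[1]+25,uv[0]-35:uv[0]+35]
cv2.imwrite("pics/k1.png",cv2.resize(c,None,fx=10,fy=10,interpolation=cv2.INTER_CUBIC))
E
```

```text
3.0917 [-49.9397  -5.0326 -23.3153  71.6528  -0.0099  23.8611]
False [ 0.4262 -0.3047  0.0005]
len 0.05733272139059927 62.217732667922974
False [ 0.4309 -0.303   0.0097]
w 0.009135701271104557 58.82843255996704
0.008899210353116992 9.3667 [-64.8176 -21.4915 -31.4297  75.8558  25.6561 -80.1355]
```

View pics/k1.png

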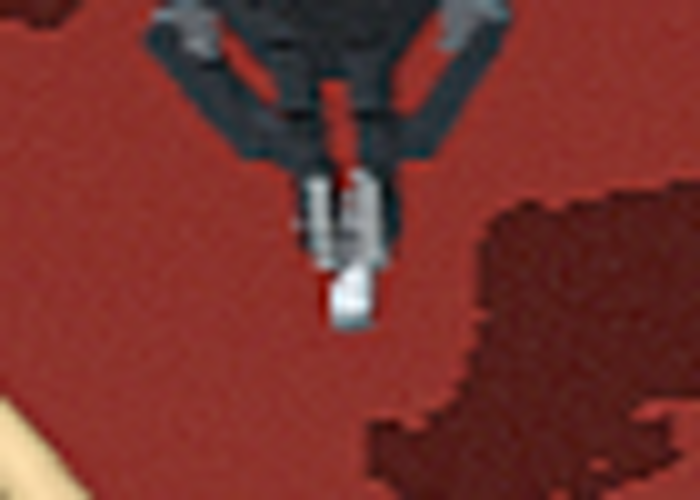

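The crop shows the key held across its width at the fingertips, seen end-on at crop position (350,295), hanging below the pads as intended. Next I'll feel the sides of the shaft.

```bash
cat > probe.py <<'E'
from h import *
np.set_printoptions(precision=4,suppress=True)
P=[.6421,-.0442,-.0677]; o,M=shaft(P); X,Y,Z=M.T
r=rpy(-X*np.cos(D(AK))-Z*np.sin(D(AK)),Y)
L=lambda x,y,z:o+M@np.array([x,y,z])
loc=lambda:M.T@(np.array(robot.get_tool_pos())-o)
q=robot.get_tool_pos()
robot.line_to([q[0],q[1],.27],vel=.3)
robot.move_pose(L(.0,-.09,.08),r); print(robot.get_time())
out=[]
def touch(s,z):
    robot.line_to(L(0,s*.065,z),vel=.2)
    hit=robot.line_to(L(0,s*.03,z),vel=.03,guard=5); p=loc(); out.append(p); print(s,z,hit,p,np.array(robot.get_ft_force()))
    robot.line_to(L(0,s*.065,z),vel=.2)
touch(-1,.075);touch(-1,.028)
robot.line_to(L(.055,-.065,.028),vel=.25);robot.line_to(L(.055,.065,.028),vel=.25)
touch(1,.028);touch(1,.075)
print("yc at .075",(out[0][1]+out[3][1])/2,"at .028",(out[1][1]+out[2][1])/2,robot.get_time(),robot.get_gripper_width())
E
python3 probe.py
```

```text
11.0083
-1 0.075 True [-0.0002 -0.038   0.0748] [ 0.2343 -4.4526  2.5762]
-1 0.028 True [-0.0002 -0.0388  0.0279] [-0.44   -4.2597  2.6861]
1 0.028 True [-0.0003  0.0393  0.0278] [0.772  3.9254 2.7622]
1 0.075 True [-0.0003  0.0393  0.0748] [1.6981 4.0803 2.7704]
yc at .075 0.0006666962360359387 at .028 0.00020851629620899023 18.2833 0.008141053605766228
```

Run:
```python
from h import *
ims=[]
for n in("scene","top"):
    im=grab_frame(n);uv=proj(n,robot.get_tool_pos())[0].astype(int);c=im[uv[1]-28:uv[1]+28,uv[0]-28:uv[0]+28]
    ims.append(cv2.resize(c,None,fx=7,fy=7,interpolation=cv2.INTER_CUBIC))
cv2.imwrite("pics/k2.png",np.hstack(ims)); print(robot.get_gripper_width(),robot.get_gripper_force())
```

```text
0.008510424375352028 63.88189167715609
```

View pics/k2.png

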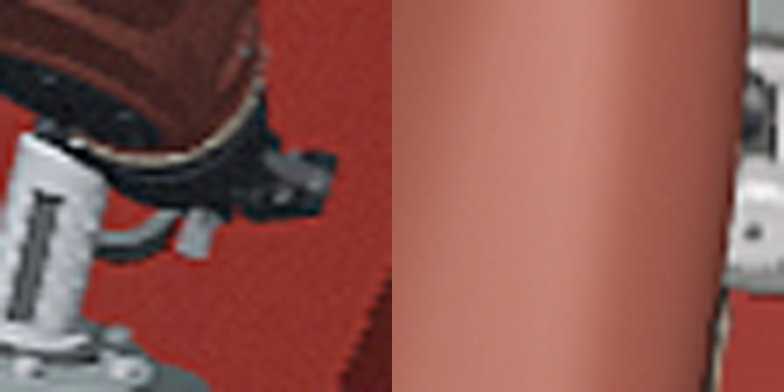

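The scene crop shows the key's lower end below the gripper, running from about (205,210) to (190,257) and nearly parallel to the shaft. I'll compare that with where it should be.

```bash
cat >> h.py <<'E'
def shaft2():
    o,M=shaft([.6421,-.0442,-.0677]); o=o-M[:,1]*.00006
    return o,shaft([0,0,-.0823])[1]
E
python3 - <<'E'
from h import *
np.set_printoptions(precision=1,suppress=True)
o,M=shaft2(); t=np.array(robot.get_tool_pos()); uv=proj("scene",t)[0].astype(int)
c=lambda p:(proj("scene",p)[0]+.5-uv+28)*7
for nm,v in(("end bottom-face",(-.0097,0,-.025)),("end mid",(-.0037,0,-.025)),("end top",(.0023,0,-.025)),("mid",(-.0037,0,.005)),("upper",(-.0037,0,.035))): print(nm,c(t+M@np.array(v)))
print("shaft end",c(o+M@[0,0,.087]),"slot hi",c(o+M@[.021,0,.066]),"slot lo",c(o+M@[.021,0,.003]))
E
```

```text
end bottom-face [194.4 248.9]
end mid [191.5 251.5]
end top [188.5 254. ]
mid [207.3 188.2]
upper [223.3 124.2]
shaft end [ 73.4 137.1] slot hi [ 50.2 189.4] slot lo [ 19.1 322.3]
```

```bash
cat > ins.py <<'E'
from h import *
np.set_printoptions(precision=4,suppress=True)
o,M=shaft2()
def frame(phi): return M@R.from_euler("z",phi).as_matrix()
def pose(phi,x,y,z):
    F=frame(phi);X,Y,Z=F.T
    return o+F@np.array([x,y,z]),rpy(-X*np.cos(D(AK))-Z*np.sin(D(AK)),Y)
loc=lambda phi:frame(phi).T@(np.array(robot.get_tool_pos())-o)
E
python3 - <<'E'
from ins import *
import fit
fit.SG=-1
off={"top":np.array([-.056,.332]),"scene":np.array([-.1,.309])}
from scipy.optimize import least_squares
for cam_ in("top","scene"):
    f=least_squares(lambda p:np.concatenate([(proj(n,o+M@R.from_euler("z",p[0]).apply([.02095,-q[0]*.0067,q[1]]))[0]+off[n]-uv)[:1] for n,uv,q in fit.pts if len(q)==2 and n==cam_]),[0.]);print(cam_,f.x,f.fun)
phi=0.02
p,r=pose(phi,.055,.065,.0295); robot.line_to(p,vel=.25)
p,r=pose(phi,.048,0,.0295); robot.line_to(p,vel=.25,rotation=r)
hit=robot.line_to(pose(phi,.0255,0,.0295)[0],vel=.02,guard=6)
print(hit,loc(phi),robot.get_ft_force(),robot.get_time())
E
```

```text
top [0.0112] [ 0.462   0.2216 -0.2985 -0.3673]
scene [-0.0036] [ 0.084   0.0316 -0.4326  0.2512]
True [0.0266 0.     0.0295] [ 2.7682 -0.5534  5.7341] 20.4083
```

Run:
```python
from ins import *
phi=.02
x0=.0268
robot.line_to(pose(phi,x0,0,.0295)[0],vel=.02)
for d in((0,.0025,0),(0,-.0025,0),(0,0,.003),(0,0,-.003)):
    hit=robot.line_to(pose(phi,x0+d[0],d[1],.0295+d[2])[0],vel=.015,guard=6)
    print(d,hit,loc(phi),robot.get_ft_force())
    robot.line_to(pose(phi,x0,0,.0295)[0],vel=.03)
print(robot.get_time(),robot.get_gripper_width())
```

```text
(0, 0.0025, 0) True [0.0266 0.0009 0.0292] [ 0.3427 -1.8508  4.1431]
(0, -0.0025, 0) True [ 0.0266 -0.0006  0.0293] [1.8889 3.141  4.7501]
(0, 0, 0.003) True [ 0.0266 -0.      0.0311] [4.0328 0.9068 5.8589]
(0, 0, -0.003) True [0.0266 0.     0.0281] [-0.5117  0.0315  5.0481]
22.5417 0.008074971264079621
```

Run:
```python
from ins import *
phi=.027
fingers.set_gripper(.03)
robot.line_to(pose(phi,.050,0,.0295)[0],vel=.15)
fingers.set_gripper(0)
for z in(.0246,.039):
    robot.line_to(pose(phi,.045,0,z)[0],vel=.1)
    hit=robot.line_to(pose(phi,.024,0,z)[0],vel=.025,guard=10); print(z,hit,loc(phi),robot.get_ft_force())
robot.line_to(pose(phi,.05,0,.04)[0],vel=.2)
p=np.array(robot.get_tool_pos())
robot.move_pose([.42,.1,.33],rpy(-zz,np.array([0,1.,0])))
print(robot.get_time(),robot.get_q())
ims=[]
for n,c in(("scene",(305,200)),("top",(332,188)),("top",(233,250))):
    im=grab_frame(n); ims.append(cv2.resize(im[c[1]-15:c[1]+15,c[0]-13:c[0]+13],None,fx=10,fy=10,interpolation=cv2.INTER_CUBIC))
cv2.imwrite("pics/k3.png",np.hstack(ims))
```

```text
0.0246 True [ 0.0318 -0.      0.0245] [3.3956 0.269  4.6133]
0.039 True [0.0318 0.     0.0388] [3.6416 0.3067 4.0338]
26.9333 [ -4.1036 -20.2558  -8.2408 102.0447  -0.0104  -4.0813]
```

View pics/k3.png

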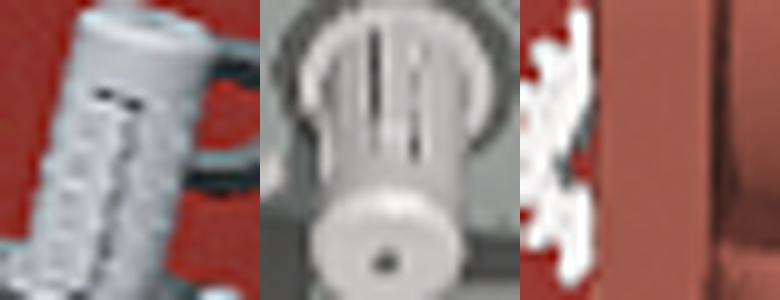

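The crops show the key lying in the slot. It is pale and parallel to the shaft, with only thin dark gaps along its sides. Touching it at two places gave equal heights, so it is home. Next is the sprocket.

```bash
cat > spr.py <<'E'
from ins import *
AS=18.; H=.012
def tool(F): # F columns: sprocket x,y,z in world
    return rpy(-F[:,2]*np.cos(D(AS))-F[:,0]*np.sin(D(AS)),F[:,1])
def spose(phi,z,x=0,y=0):
    F=frame(phi); return o+M@np.array([x,y,0])+F[:,2]*(z+H), tool(F)
def sloc(): return M.T@(np.array(robot.get_tool_pos())-o)-[0,0,H]
E
python3 - <<'E'
from spr import *
k=np.array([.382,.280,0]); a=D(111)
kx=np.array([np.cos(a),np.sin(a),0]); F=np.stack([kx,np.cross(zz,kx),zz],1)
fingers.set_gripper(.085)
robot.move_pose(k+[0,0,.07],rpy(-zz,-kx))
print(robot.line_to(k+[0,0,H],vel=.1,guard=8),robot.get_q())
fingers.set_gripper(.06); print("w",robot.get_gripper_width(),robot.get_ft_force())
fingers.set_gripper(.085); robot.line_to(k+[0,0,.06],vel=.2)
r=tool(F); robot.move_pose(k+[0,0,.06],r)
print(robot.line_to(k+[0,0,H],vel=.08,guard=8),robot.get_tool_pos())
im=grab_frame("scene")
fingers.set_gripper(.055); print("w",robot.get_gripper_width(),robot.get_gripper_force())
robot.line_to(k+[0,0,.25],vel=.2); print(robot.get_gripper_width(),robot.get_time(),robot.get_q())
im2=grab_frame("scene");uv=proj("scene",k+[0,0,.23])[0].astype(int)
cv2.imwrite("pics/s1.png",cv2.resize(im2[uv[1]-30:uv[1]+30,uv[0]-40:uv[0]+40],None,fx=8,fy=8,interpolation=cv2.INTER_CUBIC))
p,r=spose(.027,.115); print(robot.ik(p,r))
E
```

```text
False [ 20.3601 -11.8661 -34.7093  67.1287   0.0002 179.3586]
w 0.06584451126443625 [-2.7663 -0.6174  7.8059]
False [0.3821 0.2801 0.0122]
w 0.06604759914378798 67.50285024893948
0.06608625267395164 38.55 [ 31.7004  -8.9113  -8.8488  93.6417 -17.6638 -78.7634]
[-23.3377 -43.6128 -32.1789  78.4105   7.0077 -18.563 ]
```

View pics/s1.png

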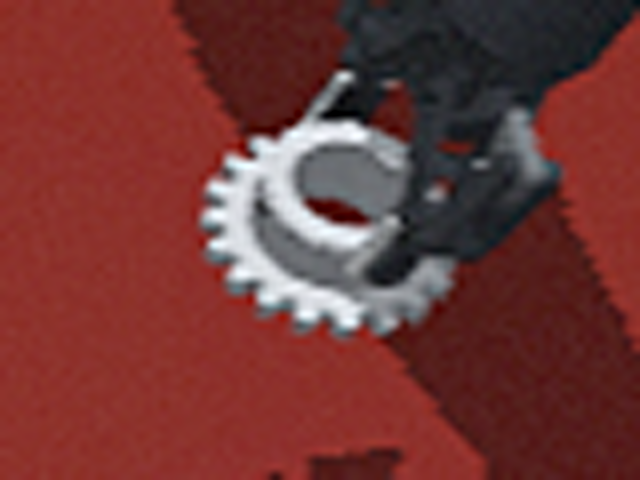

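The sprocket is held level, centred at about (340,215) in the crop, with one pad on each side of the boss. Next I'll carry it to the shaft and feed it on with a force guard.

Run:
```python
from spr import *
phi=.027; e=.0004
p,r=spose(phi,.118,e,.08); robot.move_pose(p,r)
robot.line_to(spose(phi,.1,e,0)[0],vel=.2)
t0=robot.get_time()
hit=robot.line_to(spose(phi,.074,e,0)[0],vel=.04,guard=8)
print(t0,hit,sloc(),M.T@np.array(robot.get_ft_force()),robot.get_time())
if not hit:
    for d in((.003,0),(-.003,0),(0,.003),(0,-.003)):
        h=robot.line_to(spose(phi,.074,e+d[0],d[1])[0],vel=.03,guard=8); print(d,h,sloc(),M.T@np.array(robot.get_ft_force()))
        robot.line_to(spose(phi,.074,e,0)[0],vel=.06)
print(robot.get_time())
```

```text
40.3083 False [0.0003 0.0001 0.0741] [-5.5876 -0.2474 -6.2043] 41.1083
(0.003, 0) False [0.0019 0.0001 0.0738] [-12.2224   0.1049  -4.6409]
(-0.003, 0) False [-0.0004 -0.0001  0.0745] [-0.6015  0.0563 -8.5314]
(0, 0.003) False [0.0005 0.0008 0.0739] [ -4.7009 -11.9104  -7.3906]
(0, -0.003) False [ 0.0003 -0.0009  0.0739] [-5.3296  9.8928 -6.7178]
43.1083
```

```bash
cat > push.py <<'E'
from spr import *
e=.0006
def adv(phi,z,g=8,v=.03):
    h=robot.line_to(spose(phi,z,e,0)[0],vel=v,rotation=spose(phi,z)[1],guard=g)
    print(round(phi,3),h,sloc(),M.T@np.array(robot.get_ft_force()),robot.get_time()); return h
def turn(phi,z): robot.line_to(spose(phi,z,e,0)[0],vel=.05,rotation=spose(phi,z)[1])
E
python3 - <<'E'
from push import *
phi=.027
adv(phi,.058)
E
```

```text
0.027 False [0.0005 0.     0.0579] [-5.377   0.4265 -5.8362] 43.7917
```

Run:
```python
from push import *
phi=.027
if not adv(phi,.009,g=10,v=.04): adv(phi,.0065,g=6,v=.02)
```

```text
0.027 False [ 0.0008 -0.      0.0092] [-5.6772 -0.643  -6.2273] 45.1667
0.027 False [0.0005 0.     0.0064] [-5.3793 -0.0675 -6.5948] 45.4417
```

Run:
```python
from push import *
phi=.027
fingers.set_gripper(.085)
robot.line_to(spose(phi,.045,e,0)[0],vel=.15)
fingers.set_gripper(.052)
h=adv(phi,.010,g=15,v=.04)   # TCP z = value+.012
print("tip z", sloc()[2]+H, robot.get_gripper_width())
robot.line_to(spose(phi,.055,e,0)[0],vel=.15)
fingers.set_gripper(.06)
robot.line_to(spose(phi,.10,e,0)[0],vel=.2)
robot.move_pose([.40,.25,.35],rpy(-zz,np.array([0,1.,0]))); print(robot.get_time())
ims=[]
for n,c in(("scene",(300,205)),("top",(332,188))):
    im=grab_frame(n); ims.append(cv2.resize(im[c[1]-25:c[1]+25,c[0]-25:c[0]+25],None,fx=8,fy=8,interpolation=cv2.INTER_CUBIC))
    t=np.array([[np.cos(q),np.sin(q)] for q in np.linspace(0,2*np.pi,200)])
    off={"top":np.array([-.056,.332]),"scene":np.array([-.1,.309])}[n]
    b=ims[-1].copy()
    for rr,z in((.034,.036),(.052,.009)):
        q=proj(n,[o+M@[rr*x,rr*y,z] for x,y in t])+off; q=((q-np.array(c)+25+.5)*8).astype(int)
        cv2.polylines(b,[q.reshape(-1,1,2)],True,(0,255,0) if z>.02 else (255,0,255),1)
    ims[-1]=b
cv2.imwrite("pics/f1.png",np.hstack(ims))
```

```text
0.027 True [ 0.0006 -0.      0.0224] [-0.5411 -0.4449 11.2596] 47.2167
tip z 0.034359782552819886 0.051950979585619006
49.3917
```

View pics/f1.png

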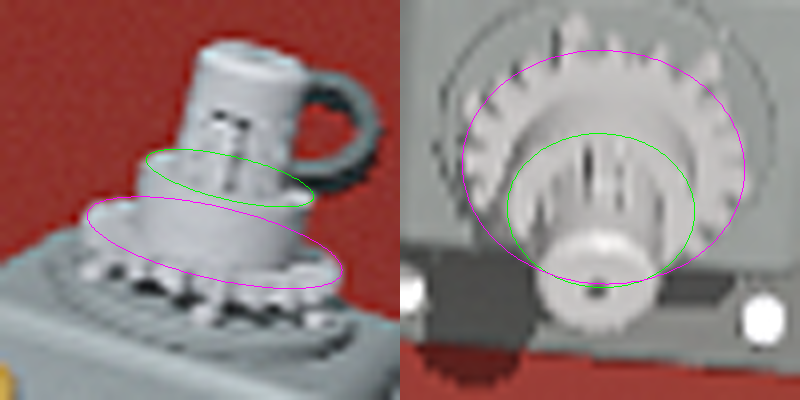

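The home outline fits the picture: the boss rim meets the green ellipse at (147,155) and (313,200), and the plate meets the magenta one. I'll confirm it with one firmer push, and a touch on the shaft's end as a reference.

Run:
```python
from push import *
phi=.027
fingers.set_gripper(.03)
p,r=spose(phi,.105,e,0); robot.move_pose(p,r)
adv(phi,.068,g=8,v=.05); print("end tcp z",sloc()[2]+H)
robot.line_to(spose(phi,.085,e,0)[0],vel=.15)
fingers.set_gripper(.052)
robot.line_to(spose(phi,.028,e,0)[0],vel=.2)
adv(phi,.005,g=30,v=.03); print("boss tcp z",sloc()[2]+H)
robot.line_to(spose(phi,.055,e,0)[0],vel=.2)
robot.line_to(spose(phi,.105,e,0)[0],vel=.2); print(robot.get_time())
```

```text
0.027 True [0.0004 0.0003 0.0759] [-0.1595  0.5798  7.5509] 51.65
end tcp z 0.08785501376515745
0.027 True [ 0.002  -0.0002  0.0223] [-1.9735 -1.0995 13.5883] 53.0917
boss tcp z 0.03429330953028895
53.8083
```

```bash
python3 -c "
from h import *
print(robot.job_done(),robot.get_time())"
```

```text
the job is handed in; nothing more can be done
the job is handed in; nothing more can be done
```

I handed the job in at about 54 s: the key lies home in the slot, and the sprocket is over it and released. By touch the sprocket is within about 1 mm of the shoulder; the judge's result was not shown.

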